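# Clamp the steel plate with the lever bolt

### The job

Clamp the rusty steel plate down for welding: with the bolt's lever standing up, screw the lever bolt in, clockwise seen from above, until its pad is snug on the plate but not overtightened; then fold the lever fully down flat and let go. Do not shift the plate, and leave the washer and block on the clamp, the hammer and the brush where they lie.

Things in the scene. Friction and masses are not known exactly. Their poses are not given: they have to be found in the camera images.
- clamp: Fixed steel bench clamp: base 240 x 200 x 8 mm, on it the bed, and at its -x side a column 26 x 34 mm, up to 110 mm high, with a grey arm (top 97 mm up) that carries the lever bolt over the plate. Origin: under the base, on the vertical bolt axis. z up. Washer and block lie on the base
- bolt (a joint): Turn of the bolt about its vertical axis, rad; grows clockwise from above = screwing in, 2.55 mm down per rad, with lever and pad. Free for 0.7 to 3.9 rad (hidden) at 0.15 N m; then the pad touches and torque rises. Snug (about 30 N) is 0.3 to 0.5 rad past touch; 0.7 is too tight. A reading taken at rest after each small turn is lower, but rises steadily, 0.15 to 0.25 N m by snug. Stays put when left
- lever (a joint): Fold of the lever on its cross pin, rad: 0 = upright in line with the bolt, 1.57 = fully folded, flat and level. It starts within 0.2 of upright. Stiff (0.13 N m) and stays where it is left; pushed near its end that is 2 to 4 N. Folding works a cam that presses the pad 1.2 mm farther, adding some 30 N
- lever_pin (a point): Centre of the lever's cross pin, on the bolt axis, 132 mm above the bench less what the bolt has gone down. Turns with the bolt: its z is up, its x the way the lever folds (a small steel tongue under it sticks out that way), its y along the pin. The fork beside the pin is 26 mm (x) by 22 mm (y) and rises 7 mm above the pin
- lever_tip (a point): Free end of the bright metal lever, 75 mm from the pin. The lever is a flat bar 10 mm thick (along the pin, the way to grip it) and 18 mm wide, with a round end 22 mm across, free to grip from 10 mm above the pin. Its z points from pin to tip, its y along the pin, its x to the side it folds to
- plate: Loose rusty steel plate 110 x 80 x 10 mm, about 0.7 kg, lying on the bed. The bolt's dark round pad, 28 mm across, sprung, hangs 1.8 to 9.8 mm above it; the pad is set up or down on its stem, so this gap differs and no listed pose shows it. Origin: centre of its underside. Leave it where it lies (within 12 mm)
- washer: Loose steel washer 30 mm across on the clamp's base. Bystander, origin underneath
- magnet: Loose brown block 50 x 20 x 25 mm on the clamp's base. Bystander, origin underneath
- hammer: Hammer lying on the bench, to the robot's left. Bystander
- brush: Brush with wooden handle lying on the bench, to the right. Bystander
- bed: Fixed aluminium bed of the clamp, 125 x 100 x 8 mm, top 16 mm above the bench, on which the plate lies. It feels the pad's push through the plate, plus the plate's own weight (6 to 9 N)
Not all that is in view belongs to the job. There is more than one size of the plate; the job needs the middle-sized.

How it is judged:
On the way, in this order (a step that is already met when the one before it is completed fails the run):
1. the pad is snug on the plate (plate on bed with more than 24 N, its weight included) while the lever still stands up (folded less than 30 degrees) (contact force between plate and bed above 24 N and value of joint lever below 0.52 rad), for 0.2 s.
2. the lever is folded down flat (value of joint lever above 1.45 rad), for 0.2 s.
At the end, for the whole second after the job is handed in: The lever is folded to within 7 degrees of flat, the plate is pressed on the bed with more than 45 N, and lies still within 12 mm of where it was (value of joint lever above 1.45 rad and contact force between plate and bed above 45 N and distance of plate from where it was at the start of the episode below 0.012 m and linear speed of plate below 0.02 m/s); the robot touches nothing.
It fails at once if the bolt is overtightened: the plate is pressed on the bed with more than 86 N (contact force between plate and bed above 86 N).
It fails at once if the plate is shifted by more than 15 mm (distance of plate from where it was at the start of the episode above 0.015 m).
It fails at once if the washer, block, hammer or brush is moved by more than 30 mm (distance of any of washer, magnet, hammer, brush from where it was at the start of the episode above 0.03 m).
It also fails if it takes over 72 s, if anything falls off the work surface, if the arm or the gripper's body presses on something with over 40 N, if the wrist force passes 120 N, or if a joint passes its speed limit or range.

### The arm

A 7-joint arm with a two-finger parallel gripper is mounted at the origin on the work surface. World frame = base frame: x ahead of the robot, y to its left, z up, the work surface at z = 0. Lengths are in m, angles in rad, forces in N, time in s.
With the tool pointing down it reaches from about 0.425 to 0.875 m from the base axis. Payload 4.7 kg.
Tool frame: the origin (TCP) lies on the centre line of the jaws, within the pads' length; the fingertips stand env.tips_ahead ahead of it and the grasp point (between the pads) lies 5 mm behind it (env.tips_ahead is the distance from the TCP to the fingertips, in m); z points along the fingers, y is the direction in which the jaws open and shut (so a half turn about z gives the same grasp; the last joint's range is limited). The gripper opens to 85 mm and grips with 20 to 120 N. Pads are 22 mm wide; open, the fingers measure 114 mm over their backs; the gripper's body (76 mm by 85 mm) begins 54 mm behind the grasp point. The pads swing forward as they close: fully open they stand 13 mm farther back than shut.
Start: joints at [1.31, 0.321, -0.07, 1.45, 0.023, 1.371, -0.057], TCP at [0.176, -0.626, 0.245] pointing down, gripper open.
Joint ranges: [-2.86, 2.86], [-0.3, 2.09], [-1.38, 1.24], [0.06, 2.45], [-1.56, 4.7], [0.09, 2.05], [-2.69, 2.69]. Speed limits (rad/s): [2.57, 2.57, 3.14, 3.14, 3.14, 3.14, 3.14].

### API

Orientations are given as a 3x3 rotation matrix whose columns are the frame's x, y, z axes.
In Python, from cell import env, eyes gives the robot as it stands. The module is installed in compiled form; this text tells all that it offers.
- The arm moves only by the tool send_rows, never from a script. Its argument "deltas" is text: rows parted by semicolons, each of 7 numbers parted by spaces: the turn, a rotation vector about the world's x, y, z each as a share of 2 pi rad, from -1 to 1, then the shift along the world's x, y, z each as a share of 400 mm, from -1 to 1, then the closure, from 0 (fully open) to 1 (shut). A call has 1 to 5 rows; each row is the pose to reach, as a shift and turn from the pose commanded when the call began, turning the shorter way round; what a row does not reach only later rows make up. A row lasts 1/12 s, in which the tool goes at most 41.7 mm and 7.16 degrees, less where a joint would pass 70% of its speed; a pose out of reach is approached as far as the arm can. A call with a number of a shift or a turn outside -1 to 1 is refused whole. A call with a gripper value outside its range is refused whole. The fingers move at their own pace and stop on an object; the grip force is fixed at half the most. Time passes only in rows, so rows that repeat a pose let the fingers close. It gives the time, the measured TCP pose, the force and the opening at its end, in the units of the state.
- env.sense(): the state, without advancing time (a new reading comes with each control period).
- eyes.snapshot(name): name is "side" or "top"; returns a dict with "img" (400x640x3 uint8, blue, green, red), "fov_y" (degrees; the focal length in pixels is half the picture's height over the tangent of half this angle, whatever the lens; pixels are square), "cx", "cy" (the principal point, pixels), "view" (4x4, takes a point from world to camera coordinates). Camera axes: x right, y up, looking along -z (the intrinsics and any distortion apply to the point x, -y, -z); pixel columns grow to the right and rows downward; lengths in m; the calibration is good to about 2 mm. A picture is of the moment at which its call begins. There is no depth.
- env.sign_off(): hands the job in, once; it reports no verdict.
The state is a dict: "clock": time; "joints": joint angles; "joint_velocities": joint speeds; "joint_torque": joint torques, N m; "ee_pos": TCP position; "eef_rot": TCP orientation; "ft_force": force on the tool from outside, world axes, zero at the start; "ft_torque": the same for the moment, N m; "finger_gap": finger opening in m.
Only numpy, scipy, OpenCV 4.12 (cv2) and the standard library are available. Lean on these libraries where they do the work, as an engineer would, in place of code of your own. Each camera call takes 0.05 s, during which the arm holds its last target. There are 200 camera calls.

## Working session

There is one attempt and no reset: what is moved stays moved. The work goes in short steps, Python scripts to look and compute and a tool call to move; the robot and the scene stay as the last step left them, time stands still between calls to the robot, and variables do not carry over. Pictures are saved under pics/ and viewed, about 8 in all and at most 12, crops included, and the job is handed in when it is done.

Besides the shell and the picture viewer there is one more tool, called after ">>>" as name(argument=value, ...) on one line, values as JSON. send_rows: Moves the arm, as the interface text tells. Shift numbers are shares of 400 mm and turn numbers shares of 2 pi rad, none past 1 either way. Its arguments: {"type":"object","properties":{"deltas":{"type":"string"}},"required":["deltas"]}

```bash
mkdir -p pics
cat > h.py <<'E'
from cell import env, eyes
import numpy as np, cv2
def snap(n,f=None):
    s=eyes.snapshot(n)
    if f: cv2.imwrite('pics/'+f,s['img'])
    return s
def ray(s,u,v):
    f=200/np.tan(np.radians(s['fov_y'])/2); V=np.array(s['view']); R=V[:3,:3]; o=-R.T@V[:3,3]
    d=R.T@np.array([(u-s['cx'])/f,-(v-s['cy'])/f,-1.]); return o,d/np.linalg.norm(d)
def onz(s,u,v,z):
    o,d=ray(s,u,v); return o+d*(z-o[2])/d[2]
def tri(s1,p1,s2,p2):
    A=np.zeros((3,3));b=np.zeros(3)
    for s,p in((s1,p1),(s2,p2)):
        o,d=ray(s,*p); M=np.eye(3)-np.outer(d,d); A+=M;b+=M@o
    return np.linalg.solve(A,b)
def proj(s,P):
    f=200/np.tan(np.radians(s['fov_y'])/2); V=np.array(s['view']); c=V[:3,:3]@np.array(P)+V[:3,3]
    return s['cx']+f*c[0]/-c[2], s['cy']-f*c[1]/-c[2]
E
python3 - <<'E'
from h import *
for n in('top','side'):
    s=snap(n,n+'1.png'); print(n,{k:s[k] for k in s if k not in('img',)})
st=env.sense(); print({k:np.round(v,3) for k,v in st.items()}, env.tips_ahead)
E
```

```text
top {'fov_y': 46.99157129208194, 'cx': 323.94168233090284, 'cy': 194.79512610275958, 'view': array([[-1.06756723e-02, -9.99943013e-01,  8.29799731e-06,
        -3.01268650e-02],
       [ 9.94613541e-01, -1.06179177e-02,  1.03107536e-01,
        -5.93488741e-01],
       [-1.03101572e-01,  1.10899557e-03,  9.94670215e-01,
        -1.50805005e+00],
       [ 0.00000000e+00,  0.00000000e+00,  0.00000000e+00,
         1.00000000e+00]])}
side {'fov_y': 45.62996222258958, 'cx': 320.95815959197887, 'cy': 194.03797196639863, 'view': array([[-0.96620973, -0.2576211 , -0.00837383,  0.58867498],
       [ 0.1905873 , -0.73591694,  0.64969434, -0.22907068],
       [-0.17353741,  0.62614505,  0.76014942, -1.15591116],
       [ 0.        ,  0.        ,  0.        ,  1.        ]])}
{'clock': np.float64(0.1), 'joints': array([ 1.31 ,  0.322, -0.07 ,  1.452,  0.023,  1.371, -0.057]), 'joint_velocities': array([-0.001,  0.   ,  0.001, -0.002, -0.   ,  0.001, -0.002]), 'joint_torque': array([ 0.0000e+00, -4.9488e+01, -3.8300e-01, -3.1521e+01,  1.3000e-02,
        7.0000e-03,  0.0000e+00]), 'ee_pos': array([ 0.176, -0.625,  0.244]), 'eef_rot': array([[ 0.962,  0.271, -0.001],
       [ 0.271, -0.962,  0.002],
       [-0.   , -0.002, -1.   ]]), 'ft_force': array([-0.856, -0.309, -1.279]), 'ft_torque': array([-0.019, -0.027,  0.02 ]), 'finger_gap': np.float64(0.086)} 0.014
```

View pics/top1.png

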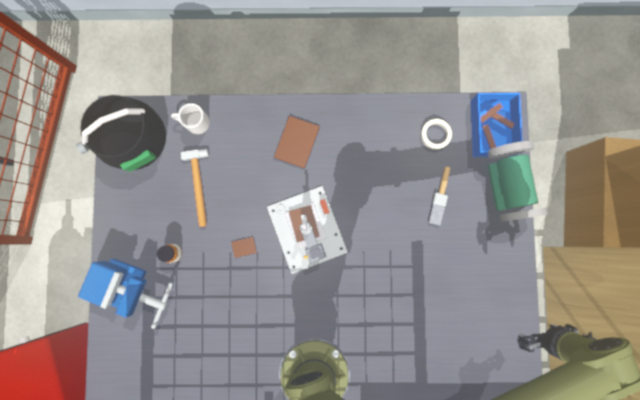

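View pics/side1.png

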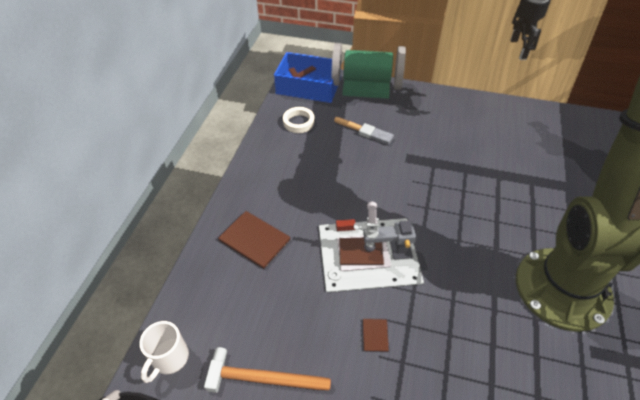

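The top view shows the clamp at about (306,230), and the side view shows it at about (370,250) with the lever tip at about (372,206). Three things could be taken for the plate: the large one at top (297,141), the small one at (243,246), and the middle-sized one in the clamp at (305,222). The one in the clamp fits the description. The upright bar at (305,220) is the lever. I'll check both in close crops.

Run:
```python
import cv2,numpy as np
a=cv2.imread('pics/top1.png')[175:285,255:355]; b=cv2.imread('pics/side1.png')[190:300,310:430]
a=cv2.resize(a,None,fx=5,fy=5,interpolation=cv2.INTER_CUBIC)[:, :380]; 
b=cv2.resize(b,None,fx=3.5,fy=5,interpolation=cv2.INTER_CUBIC)
a=cv2.imread('pics/top1.png')[180:280,260:350];a=cv2.resize(a,None,fx=4,fy=4,interpolation=cv2.INTER_CUBIC)
b=cv2.imread('pics/side1.png')[195:295,315:425];b=cv2.resize(b,None,fx=4,fy=4,interpolation=cv2.INTER_CUBIC)
cv2.imwrite('pics/crop1.png',np.hstack([a,b]))
```

```text
(no output)
```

View pics/crop1.png

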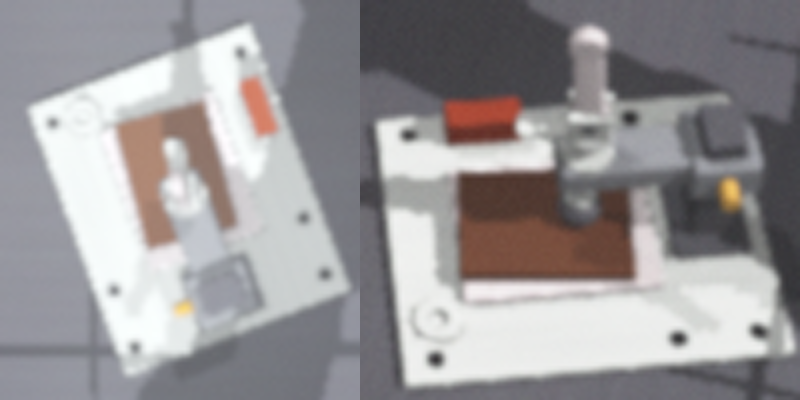

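```bash
cat > g.py <<'E'
from h import *
t=snap('top');s=snap('side')
print('tip',tri(t,(304,217),s,(372.5,205)))
print('tip@.2',onz(t,304,217,.2),onz(s,372.5,205,.2))
print('pin',onz(t,305.7,227.5,.132),onz(s,372.5,220.7,.132))
# base corners from top, z=.008
for c in[(30,105),(248,22),(350,292),(128,378)]: print('basetop',onz(t,c[0]/4+260,c[1]/4+180,.008))
for c in[(378,120),(724,96),(795,350),(405,387)]: print('baseside',onz(s,(c[0]-360)/4+315,c[1]/4+195,.008))
for c in[(117,122),(205,100)]: print('plate top',onz(t,c[0]/4+260,c[1]/4+180,.026))
for z in(.1,.12): print('tongue',onz(s,(527-360)/4+315,127/4+195,z))
E
python3 g.py
```

```text
tip [0.4955658  0.02297003 0.19968023]
tip@.2 [0.51014224 0.02345331 0.2       ] [0.48092235 0.02345104 0.2       ]
pin [0.4813004  0.02129294 0.132     ] [0.47744897 0.01495014 0.132     ]
basetop [0.55853845 0.15499893 0.008     ]
basetop [ 0.62733763 -0.03022153  0.008     ]
basetop [ 0.39860744 -0.1133147   0.008     ]
basetop [0.32945261 0.0728632  0.008     ]
baseside [ 0.6213304  -0.03032366  0.008     ]
baseside [ 0.39987871 -0.10880381  0.008     ]
baseside [0.32966449 0.07454749 0.008     ]
baseside [0.55353046 0.15924097 0.008     ]
plate top [0.54207639 0.08006553 0.026     ]
plate top [0.55973347 0.00637908 0.026     ]
tongue [0.51335162 0.01818807 0.1       ]
tongue [0.5111744  0.03295947 0.12      ]
```

Run:
```python
import cv2,numpy as np
a=cv2.imread('pics/top1.png')[205:245,290:325];a=cv2.resize(a,None,fx=11,fy=11,interpolation=cv2.INTER_CUBIC)
b=cv2.imread('pics/side1.png')[197:237,350:385];b=cv2.resize(b,None,fx=11,fy=11,interpolation=cv2.INTER_CUBIC)
for m in(a,b):
  for k in range(0,35,5): cv2.line(m,(k*11,0),(k*11,6),(0,0,255),1)
  for k in range(0,40,5): cv2.line(m,(0,k*11),(6,k*11),(0,0,255),1)
cv2.imwrite('pics/crop2.png',np.hstack([a,b]))
```

```text
(no output)
```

View pics/crop2.png

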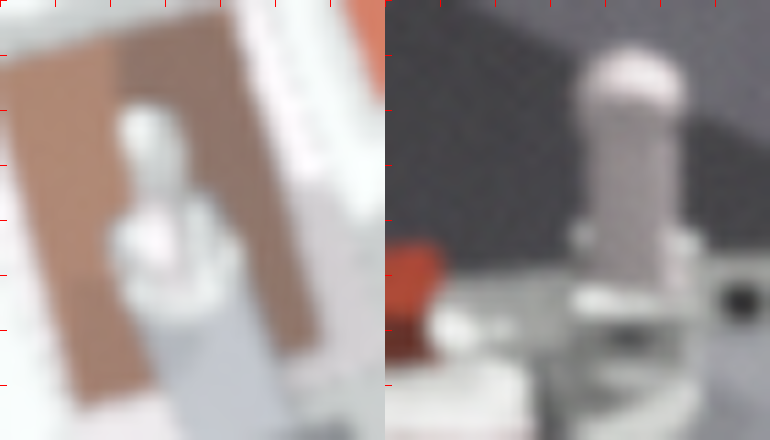

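Run:
```python
from h import *
t=snap('top');s=snap('side')
print('tip',tri(t,(304.1,226.8),s,(372.5,205.6)))
for z in(.195,.205):print('tip',z,onz(t,304.1,226.8,z),onz(s,372.5,205.6,z))
print('pin',onz(t,306.4,228.2,.135),onz(s,372.9,220.,.132),tri(t,(306.4,228.2),s,(372.9,220)))
print('tongue',tri(t,(302.7,216),s,(356.4,226.8)))
```

```text
tip [0.48101495 0.02341523 0.1978525 ]
tip 0.195 [0.48135826 0.02355108 0.195     ] [0.48100464 0.02107292 0.195     ]
tip 0.205 [0.48101519 0.02312432 0.205     ] [0.4801788  0.02926203 0.205     ]
pin [0.47901802 0.0190243  0.135     ] [0.47692545 0.01265552 0.132     ] [0.47761082 0.01877451 0.13989584]
tongue [0.51514499 0.030889   0.11663371]
```

>>> send_rows(deltas="0 0 0 0.4 0.3 0.125 0;0 0 0 0.4 0.3 0.125 0;0 0 0 0.4 0.3 0.125 0;0 0 0 0.4 0.3 0.125 0;0 0 0 0.4 0.3 0.125 0")

```text
clock: 0.72
ee_pos: [0.3381, -0.504, 0.2961]
eef_rot: [[0.962, 0.272, 0.001], [0.272, -0.962, -0.0], [0.0, 0.0, -1.0]]
ft_force: [0.7, -0.6, -0.5]
finger_gap: 0.0853
```

>>> send_rows(deltas="0 0 0 0.12 0.44 0 0;0 0 0 0.12 0.44 0 0;0 0 0 0.12 0.44 0 0;0 0 0 0.12 0.44 0 0;0 0 0 0.12 0.44 0 0")

```text
clock: 1.13
ee_pos: [0.387, -0.3232, 0.2959]
eef_rot: [[0.96, 0.279, 0.001], [0.279, -0.96, 0.001], [0.001, -0.001, -1.0]]
ft_force: [1.0, 0.1, 0.3]
finger_gap: 0.0852
```

```bash
cat > st.py <<'E'
from h import *
s=env.sense()
for k in('clock','joints','ee_pos','eef_rot','ft_force','ft_torque','finger_gap'): print(k,np.round(s[k],4).tolist())
E
python3 st.py
```

```text
clock 1.1333
joints [0.9533, 0.0015, -0.3079, 1.717, -0.0013, 1.423, -0.6427]
ee_pos [0.387, -0.3232, 0.2959]
eef_rot [[0.9603, 0.2788, 0.0012], [0.2788, -0.9603, 0.0013], [0.0015, -0.0009, -1.0]]
ft_force [1.0475, 0.122, 0.2568]
ft_torque [-0.016, -0.0544, 0.0145]
finger_gap 0.0852
```

>>> send_rows(deltas="0 0 0.099 0.115 0.43 0 0;0 0 0.099 0.115 0.43 0 0;0 0 0.099 0.115 0.43 0 0;0 0 0.099 0.115 0.43 0 0;0 0 0.099 0.115 0.43 0 0")

```text
clock: 1.55
ee_pos: [0.4322, -0.1505, 0.296]
eef_rot: [[0.612, 0.791, 0.002], [0.791, -0.612, 0.001], [0.002, 0.001, -1.0]]
ft_force: [-0.5, 0.4, 0.1]
finger_gap: 0.0852
```

>>> send_rows(deltas="0 0 0.099 0.115 0.43 0 0.3;0 0 0.099 0.115 0.43 0 0.3;0 0 0.099 0.115 0.43 0 0.3;0 0 0.099 0.115 0.43 0 0.3;0 0 0.099 0.115 0.43 0 0.3")

```text
clock: 1.97
ee_pos: [0.477, 0.022, 0.296]
eef_rot: [[0.037, 0.999, 0.002], [0.999, -0.037, 0.003], [0.003, 0.002, -1.0]]
ft_force: [-0.1, 0.6, -0.5]
finger_gap: 0.0593
```

>>> send_rows(deltas="0 0 0.099 0 0 0 0.3;0 0 0.099 0 0 0 0.3;0 0 0.099 0 0 0 0.3;0 0 0.099 0 0 0 0.3;0 0 0.099 0 0 0 0.3")

```text
clock: 2.38
ee_pos: [0.4764, 0.0142, 0.2954]
eef_rot: [[-0.545, 0.838, 0.0], [0.838, 0.545, -0.0], [-0.0, 0.0, -1.0]]
ft_force: [0.3, 0.3, 0.2]
finger_gap: 0.0597
```

>>> send_rows(deltas="0 0 0.099 0 0 0 0.3;0 0 0.099 0 0 0 0.3;0 0 0.099 0 0 0 0.3;0 0 0.099 0 0 0 0.3;0 0 0.099 0 0 0 0.3")

```text
clock: 2.8
ee_pos: [0.4764, 0.0142, 0.2954]
eef_rot: [[-0.931, 0.364, 0.0], [0.364, 0.931, -0.0], [-0.0, 0.0, -1.0]]
ft_force: [0.6, 0.5, 0.4]
finger_gap: 0.0598
```

>>> send_rows(deltas="0 0 0.099 0 0 0 0.3;0 0 0.099 0 0 0 0.3;0 0 0.099 0 0 0 0.3;0 0 0.099 0 0 0 0.3;0 0 0.099 0 0 0 0.3")

```text
clock: 3.22
ee_pos: [0.4764, 0.0141, 0.2954]
eef_rot: [[-0.969, -0.247, 0.0], [-0.247, 0.969, -0.0], [-0.0, -0.0, -1.0]]
ft_force: [-0.7, -0.9, -0.5]
finger_gap: 0.0598
```

```bash
python3 st.py; python3 -c "
from h import *
snap('top','t2.png');snap('side','s2.png')
a=cv2.imread('pics/t2.png')[180:260,260:340];b=cv2.imread('pics/s2.png')[130:250,310:430]
cv2.imwrite('pics/c3.png',np.hstack([cv2.resize(a,(400,400),interpolation=2),cv2.resize(b,(400,400),interpolation=2)]))"
```

```text
clock 3.2167
joints [0.5344, -0.0577, -0.5887, 1.7666, -0.0323, 1.4229, 1.7713]
ee_pos [0.4764, 0.0141, 0.2954]
eef_rot [[-0.9691, -0.2467, 0.0002], [-0.2467, 0.9691, -0.0001], [-0.0002, -0.0001, -1.0]]
ft_force [-0.6954, -0.8507, -0.4916]
ft_torque [-0.0036, 0.007, -0.0243]
finger_gap 0.0598
```

View pics/c3.png

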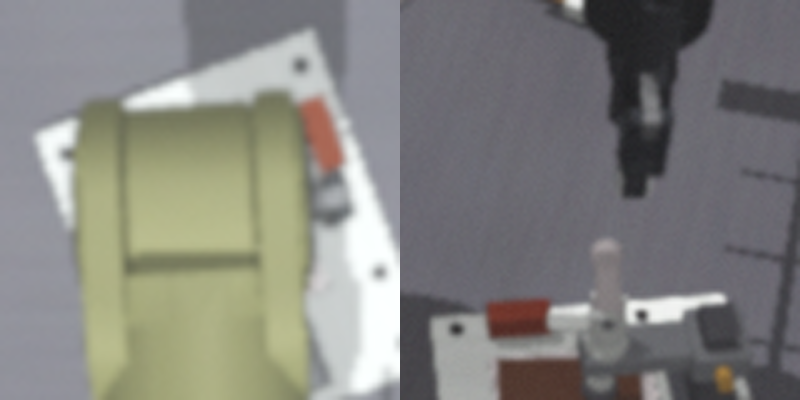

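Side view (crop, right half): the gripper is above and a little in front of the lever, whose tip is at crop (605,245). In the top view the arm hides the clamp. I'll move down over the lever with the jaws straddling it.

>>> send_rows(deltas="0 0 0.008 0.006 0.015 0 0.3;0 0 0.008 0.006 0.015 -0.1 0.3;0 0 0.008 0.006 0.015 -0.2 0.3;0 0 0.008 0.006 0.015 -0.3 0.3;0 0 0.008 0.006 0.015 -0.3 0.3")

```text
clock: 3.73
ee_pos: [0.4733, 0.0199, 0.1683]
eef_rot: [[-0.958, -0.286, -0.013], [-0.286, 0.958, 0.001], [0.012, 0.005, -1.0]]
ft_force: [-0.8, -1.4, -1.6]
finger_gap: 0.0596
```

>>> send_rows(deltas="0 0 0 0 0 0 0.7;0 0 0 0 0 0 0.7;0 0 0 0 0 0 0.7;0 0 0 0 0 0 0.7;0 0 0 0 0 0 0.75")

```text
clock: 4.15
ee_pos: [0.48, 0.0204, 0.1772]
eef_rot: [[-0.957, -0.289, 0.003], [-0.289, 0.957, -0.0], [-0.003, -0.001, -1.0]]
ft_force: [-0.2, -0.6, 0.1]
finger_gap: 0.0214
```

```bash
python3 st.py
```

```text
clock 4.15
joints [0.5115, 0.0321, -0.6147, 1.9317, 0.0209, 1.1804, 1.7531]
ee_pos [0.48, 0.0204, 0.1772]
eef_rot [[-0.9573, -0.2889, 0.0033], [-0.289, 0.9573, -0.0004], [-0.0031, -0.0014, -1.0]]
ft_force [-0.1623, -0.5758, 0.1121]
ft_torque [-0.0147, 0.0483, 0.0201]
finger_gap 0.0214
```

>>> send_rows(deltas="0 0 0 0 0 0 0.84;0 0 0 0 0 0 0.84;0 0 0 0 0 0 0.84")

```text
clock: 4.4
ee_pos: [0.479, 0.0207, 0.1758]
eef_rot: [[-0.957, -0.29, 0.001], [-0.29, 0.957, 0.0], [-0.001, 0.0, -1.0]]
ft_force: [0.2, 1.1, 0.5]
finger_gap: 0.0135
```

>>> send_rows(deltas="0 0 0 0 0 0 0.95;0 0 0 0 0 0 0.95;0 0 0 0 0 0 0.95;0 0 0 0 0 0 0.95")

```text
clock: 4.73
ee_pos: [0.4786, 0.0216, 0.176]
eef_rot: [[-0.957, -0.29, -0.0], [-0.29, 0.957, 0.002], [0.0, 0.002, -1.0]]
ft_force: [-2.8, 3.0, 4.6]
finger_gap: 0.0092
```

```bash
python3 st.py;python3 -c "
from h import *
snap('side','s3.png')
b=cv2.imread('pics/s3.png')[150:270,310:430]
cv2.imwrite('pics/c4.png',cv2.resize(b,(600,600),interpolation=2))"
```

```text
clock 4.7333
joints [0.511, 0.0332, -0.6156, 1.9333, 0.019, 1.1815, 1.7531]
ee_pos [0.4786, 0.0216, 0.176]
eef_rot [[-0.9571, -0.2896, -0.0005], [-0.2896, 0.9571, 0.0015], [0.0, 0.0016, -1.0]]
ft_force [-2.8367, 3.0147, 4.6429]
ft_torque [0.7049, 0.6041, -0.1497]
finger_gap 0.0092
```

View pics/c4.png

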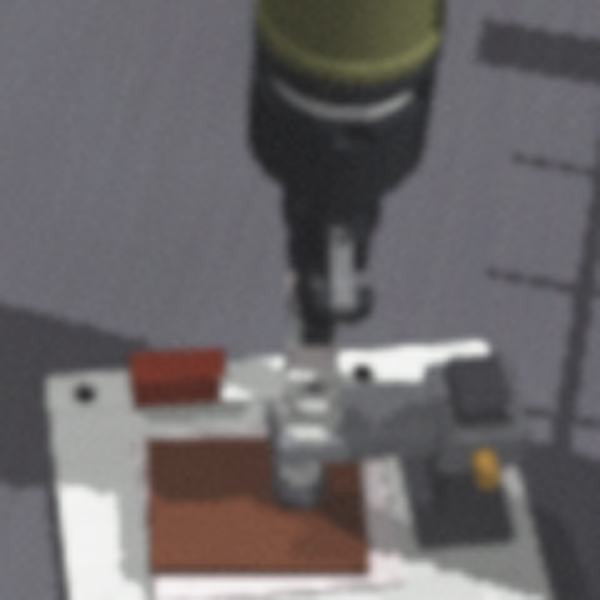

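>>> send_rows(deltas="0 0 -0.017 0 0 -0.001 0.95;0 0 -0.034 0 0 -0.001 0.95;0 0 -0.05 0 0 -0.002 0.95;0 0 -0.05 0 0 -0.002 0.95;0 0 -0.05 0 0 -0.002 0.95")

```text
clock: 5.2
ee_pos: [0.4785, 0.021, 0.1753]
eef_rot: [[-1.0, 0.021, -0.0], [0.021, 1.0, 0.001], [0.001, 0.001, -1.0]]
ft_force: [-2.5, 1.6, 6.2]
finger_gap: 0.0091
```

```bash
python3 st.py
```

```text
clock 5.2
joints [0.5048, 0.0336, -0.609, 1.9345, 0.0201, 1.1801, 1.4384]
ee_pos [0.4785, 0.021, 0.1753]
eef_rot [[-0.9998, 0.0208, -0.0005], [0.0208, 0.9998, 0.0006], [0.0005, 0.0005, -1.0]]
ft_force [-2.5301, 1.5738, 6.1737]
ft_torque [0.4857, 0.648, -0.1617]
finger_gap 0.0091
```

>>> send_rows(deltas="0 0 -0.017 0 0 -0.001 0.95;0 0 -0.034 0 0 -0.001 0.95;0 0 -0.05 0 0 -0.002 0.95;0 0 -0.05 0 0 -0.002 0.95;0 0 -0.05 0 0 -0.002 0.95")

```text
clock: 5.62
ee_pos: [0.4785, 0.0204, 0.1745]
eef_rot: [[-0.944, 0.329, -0.001], [0.329, 0.944, -0.0], [0.001, -0.0, -1.0]]
ft_force: [-3.7, 0.9, 6.3]
finger_gap: 0.0092
```

```bash
python3 st.py
```

```text
clock 5.6167
joints [0.4986, 0.034, -0.6023, 1.9357, 0.021, 1.1786, 1.124]
ee_pos [0.4785, 0.0204, 0.1745]
eef_rot [[-0.9443, 0.3291, -0.0007], [0.3291, 0.9443, -0.0002], [0.0006, -0.0004, -1.0]]
ft_force [-3.6786, 0.9327, 6.3176]
ft_torque [0.218, 0.7043, -0.1536]
finger_gap 0.0092
```

>>> send_rows(deltas="0 0 -0.01 0 0 -0.0008 0.95;0 0 -0.02 0 0 -0.0008 0.95;0 0 -0.02 0 0 -0.0008 0.95;0 0 -0.02 0 0 -0.0008 0.95;0 0 -0.02 0 0 -0.0008 0.95")

```text
clock: 6.03
ee_pos: [0.4784, 0.0202, 0.1741]
eef_rot: [[-0.896, 0.445, -0.001], [0.445, 0.896, -0.0], [0.001, -0.001, -1.0]]
ft_force: [-2.8, 0.6, 7.5]
finger_gap: 0.0098
```

```bash
cat > q.py <<'E'
from h import *
s=env.sense(); R=np.array(s['eef_rot'])
o=[s['clock'],np.arctan2(R[1,0],R[0,0]),s['joints'][6],*s['ee_pos'],*s['ft_force'],*s['ft_torque']]
print(*np.round(o,4))
E
python3 q.py
```

```text
6.0333 2.6808 0.9986 0.4784 0.0202 0.1741 -2.794 0.5645 7.5171 0.1313 0.7345 -0.1112
```

>>> send_rows(deltas="0 0 -0.01 0 0 -0.0008 0.95;0 0 -0.02 0 0 -0.0008 0.95;0 0 -0.02 0 0 -0.0008 0.95;0 0 -0.02 0 0 -0.0008 0.95;0 0 -0.02 0 0 -0.0008 0.95")

```text
clock: 6.45
ee_pos: [0.4783, 0.02, 0.1738]
eef_rot: [[-0.833, 0.554, -0.001], [0.554, 0.833, -0.001], [0.001, -0.001, -1.0]]
ft_force: [-3.6, -0.0, 7.2]
finger_gap: 0.0094
```

```bash
python3 q.py
```

```text
6.45 2.5549 0.8728 0.4783 0.02 0.1738 -3.5957 -0.0052 7.19 0.0255 0.8506 -0.1084
```

>>> send_rows(deltas="0 0 -0.01 0 0 -0.0008 0.95;0 0 -0.02 0 0 -0.0008 0.95;0 0 -0.02 0 0 -0.0008 0.95;0 0 -0.02 0 0 -0.0008 0.95;0 0 -0.02 0 0 -0.0008 0.95")

```text
clock: 6.87
ee_pos: [0.4782, 0.0198, 0.1735]
eef_rot: [[-0.757, 0.654, -0.001], [0.654, 0.757, -0.001], [0.0, -0.002, -1.0]]
ft_force: [-3.3, -1.3, 7.0]
finger_gap: 0.0097
```

```bash
python3 q.py;python3 -c "
from h import *
snap('side','s4.png')
b=cv2.imread('pics/s4.png')[190:270,330:410]
cv2.imwrite('pics/c5.png',cv2.resize(b,(560,560),interpolation=2))"
```

```text
6.8667 2.4292 0.7471 0.4782 0.0198 0.1735 -3.3404 -1.3403 7.0248 -0.0807 0.9344 -0.0997
```

View pics/c5.png

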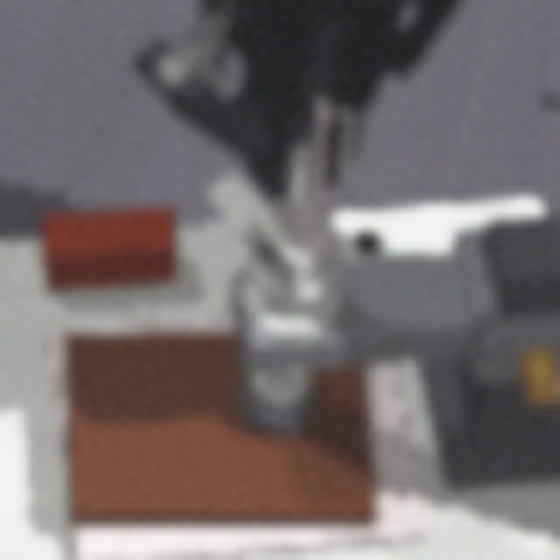

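Side crop: the bolt turns with the gripper. The tongue now points up-left at about crop (235,195), and the pad at (280,410) is still above the plate. I'll carry on in small steps.

>>> send_rows(deltas="0 0 -0.01 0 0 -0.0008 0.95;0 0 -0.02 0 0 -0.0008 0.95;0 0 -0.02 0 0 -0.0008 0.95;0 0 -0.02 0 0 -0.0008 0.95;0 0 -0.02 0 0 -0.0008 0.95")

```text
clock: 7.33
ee_pos: [0.478, 0.0196, 0.1731]
eef_rot: [[-0.669, 0.743, -0.002], [0.743, 0.669, -0.001], [0.0, -0.002, -1.0]]
ft_force: [-4.2, -0.4, 7.8]
finger_gap: 0.0094
```

```bash
python3 q.py
```

```text
7.3333 2.3034 0.6213 0.478 0.0196 0.1731 -4.2153 -0.3694 7.795 -0.13 0.9624 -0.1355
```

>>> send_rows(deltas="0 0 -0.01 0 0 -0.0008 0.95;0 0 -0.02 0 0 -0.0008 0.95;0 0 -0.02 0 0 -0.0008 0.95;0 0 -0.02 0 0 -0.0008 0.95;0 0 -0.02 0 0 -0.0008 0.95")

```text
clock: 7.75
ee_pos: [0.4779, 0.0195, 0.1728]
eef_rot: [[-0.57, 0.821, -0.002], [0.821, 0.57, -0.002], [-0.0, -0.003, -1.0]]
ft_force: [-4.1, -0.8, 7.6]
finger_gap: 0.0098
```

```bash
python3 q.py
```

```text
7.75 2.1777 0.4956 0.4779 0.0195 0.1728 -4.098 -0.7715 7.556 -0.1733 1.0172 -0.1386
```

>>> send_rows(deltas="0 0 -0.01 0 0 -0.0008 0.95;0 0 -0.02 0 0 -0.0008 0.95;0 0 -0.02 0 0 -0.0008 0.95;0 0 -0.02 0 0 -0.0008 0.95;0 0 -0.02 0 0 -0.0008 0.95")

```text
clock: 8.17
ee_pos: [0.4776, 0.0194, 0.1725]
eef_rot: [[-0.463, 0.886, -0.003], [0.886, 0.463, -0.002], [-0.0, -0.003, -1.0]]
ft_force: [-4.7, -2.2, 7.5]
finger_gap: 0.0094
```

```bash
python3 q.py
```

```text
8.1667 2.0519 0.3698 0.4776 0.0194 0.1725 -4.7397 -2.1893 7.523 -0.2231 1.1552 -0.1835
```

>>> send_rows(deltas="0 0 -0.003 0 0 -0.0001 0.95;0 0 -0.006 0 0 -0.0002 0.95;0 0 -0.009 0 0 -0.0003 0.95;0 0 -0.012 0 0 -0.0004 0.95;0 0 -0.015 0 0 -0.0006 0.95")

```text
clock: 8.58
ee_pos: [0.4775, 0.0193, 0.1722]
eef_rot: [[-0.377, 0.926, -0.003], [0.926, 0.377, -0.002], [-0.001, -0.004, -1.0]]
ft_force: [-6.2, -2.0, 9.1]
finger_gap: 0.0094
```

```bash
python3 q.py
```

```text
8.5833 1.9576 0.2752 0.4775 0.0193 0.1722 -6.2239 -1.9686 9.0507 -0.2728 1.2815 0.1555
```

>>> send_rows(deltas="0 0 0 0 0 0 0.95;0 0 0 0 0 0 0.95;0 0 0 0 0 0 0.95")

```text
clock: 8.83
ee_pos: [0.4775, 0.0193, 0.1722]
eef_rot: [[-0.378, 0.926, -0.003], [0.926, 0.378, -0.002], [-0.001, -0.004, -1.0]]
ft_force: [-7.0, -0.1, 8.7]
finger_gap: 0.0089
```

```bash
python3 q.py
```

```text
8.8333 1.9581 0.2759 0.4775 0.0193 0.1722 -6.9653 -0.1148 8.6923 -0.2573 1.3356 0.0386
```

>>> send_rows(deltas="0 0 -0.004 -0.001 0 0 0.95;0 0 -0.008 -0.002 0 0 0.95;0 0 -0.012 -0.003 0 0 0.95;0 0 -0.016 -0.003 0 0 0.95;0 0 -0.02 -0.003 0 0 0.95")

```text
clock: 9.25
ee_pos: [0.477, 0.0192, 0.172]
eef_rot: [[-0.258, 0.966, -0.001], [0.966, 0.258, -0.002], [-0.002, -0.002, -1.0]]
ft_force: [-3.2, -2.0, 5.6]
finger_gap: 0.0093
```

```bash
python3 q.py
```

```text
9.25 1.8315 0.1506 0.477 0.0192 0.172 -3.1522 -2.0029 5.5827 -0.2604 0.6802 0.1591
```

>>> send_rows(deltas="0 0 -0.004 0 0 -0.0001 0.95;0 0 -0.008 0 0 -0.0003 0.95;0 0 -0.012 0 0 -0.0005 0.95;0 0 -0.016 0 0 -0.0006 0.95;0 0 -0.02 0 0 -0.0008 0.95")

```text
clock: 9.67
ee_pos: [0.4768, 0.0191, 0.1717]
eef_rot: [[-0.135, 0.991, -0.002], [0.991, 0.135, -0.002], [-0.002, -0.002, -1.0]]
ft_force: [-4.3, -2.6, 7.4]
finger_gap: 0.0096
```

```bash
python3 q.py
```

```text
9.6667 1.7058 0.0248 0.4768 0.0191 0.1717 -4.3097 -2.6087 7.4053 -0.3444 0.8308 0.1809
```

>>> send_rows(deltas="0 0 -0.004 0 0 -0.0001 0.95;0 0 -0.008 0 0 -0.0003 0.95;0 0 -0.012 0 0 -0.0005 0.95;0 0 -0.016 0 0 -0.0006 0.95;0 0 -0.02 0 0 -0.0008 0.95")

```text
clock: 10.08
ee_pos: [0.4766, 0.0191, 0.1714]
eef_rot: [[-0.009, 1.0, -0.002], [1.0, 0.009, -0.002], [-0.002, -0.002, -1.0]]
ft_force: [-5.0, -2.1, 6.8]
finger_gap: 0.0092
```

```bash
python3 q.py
```

```text
10.0833 1.5802 -0.1009 0.4766 0.0191 0.1714 -5.0099 -2.1397 6.8009 -0.3157 0.9434 0.1454
```

>>> send_rows(deltas="0 0 -0.004 -0.001 0 -0.0001 0.95;0 0 -0.008 -0.002 0 -0.0003 0.95;0 0 -0.012 -0.002 0 -0.0005 0.95;0 0 -0.016 -0.002 0 -0.0006 0.95;0 0 -0.02 -0.002 0 -0.0008 0.95")

```text
clock: 10.5
ee_pos: [0.4761, 0.0191, 0.171]
eef_rot: [[0.116, 0.993, -0.002], [0.993, -0.116, -0.002], [-0.002, -0.001, -1.0]]
ft_force: [-4.2, -1.6, 5.0]
finger_gap: 0.0095
```

```bash
python3 q.py
```

```text
10.5 1.4545 -0.2258 0.4761 0.0191 0.171 -4.1693 -1.5702 5.0443 -0.3828 0.7665 0.0982
```

>>> send_rows(deltas="0 0 -0.004 0 0 -0.0001 0.95;0 0 -0.008 0 0 -0.0003 0.95;0 0 -0.012 0 0 -0.0005 0.95;0 0 -0.016 0 0 -0.0006 0.95;0 0 -0.02 0 0 -0.0008 0.95")

```text
clock: 10.92
ee_pos: [0.4759, 0.0192, 0.1707]
eef_rot: [[0.24, 0.971, -0.002], [0.971, -0.24, -0.002], [-0.003, -0.002, -1.0]]
ft_force: [-3.6, -1.6, 6.1]
finger_gap: 0.0094
```

```bash
python3 q.py
```

```text
10.9167 1.3289 -0.3516 0.4759 0.0192 0.1707 -3.6039 -1.6194 6.1249 -0.3235 0.8539 0.161
```

>>> send_rows(deltas="0 0 -0.004 0 0 -0.0001 0.95;0 0 -0.008 0 0 -0.0003 0.95;0 0 -0.012 0 0 -0.0005 0.95;0 0 -0.016 0 0 -0.0006 0.95;0 0 -0.02 0 0 -0.0008 0.95")

```text
clock: 11.33
ee_pos: [0.4757, 0.0193, 0.1704]
eef_rot: [[0.359, 0.933, -0.003], [0.933, -0.359, -0.002], [-0.003, -0.002, -1.0]]
ft_force: [-5.2, -2.1, 6.3]
finger_gap: 0.0095
```

```bash
python3 q.py
```

```text
11.3333 1.2033 -0.4774 0.4757 0.0193 0.1704 -5.1751 -2.1261 6.2794 -0.3712 1.0238 0.1144
```

Turned 2.23 rad so far and still free.

>>> send_rows(deltas="0 0 -0.004 -0.001 0 -0.0001 0.95;0 0 -0.008 -0.002 0 -0.0003 0.95;0 0 -0.012 -0.002 0 -0.0005 0.95;0 0 -0.016 -0.002 0 -0.0006 0.95;0 0 -0.02 -0.002 0 -0.0008 0.95")

```text
clock: 11.75
ee_pos: [0.4753, 0.0194, 0.1701]
eef_rot: [[0.473, 0.881, -0.002], [0.881, -0.473, -0.002], [-0.002, -0.001, -1.0]]
ft_force: [-3.0, -0.3, 5.2]
finger_gap: 0.0096
```

```bash
python3 q.py
```

```text
11.75 1.0778 -0.6023 0.4753 0.0194 0.1701 -2.9538 -0.3237 5.2011 -0.2618 0.8169 0.1379
```

>>> send_rows(deltas="0 0 -0.004 0 0 -0.0001 0.95;0 0 -0.008 0 0 -0.0003 0.95;0 0 -0.012 0 0 -0.0005 0.95;0 0 -0.016 0 0 -0.0006 0.95;0 0 -0.02 0 0 -0.0008 0.95")

```text
clock: 12.17
ee_pos: [0.4751, 0.0195, 0.1699]
eef_rot: [[0.58, 0.815, -0.002], [0.815, -0.58, -0.002], [-0.003, -0.001, -1.0]]
ft_force: [-4.4, -1.2, 6.8]
finger_gap: 0.0092
```

```bash
python3 q.py
```

```text
12.1667 0.9522 -0.728 0.4751 0.0195 0.1699 -4.3641 -1.2495 6.7569 -0.2275 0.9467 0.2582
```

>>> send_rows(deltas="0 0 -0.004 0 0 -0.0001 0.95;0 0 -0.008 0 0 -0.0003 0.95;0 0 -0.012 0 0 -0.0005 0.95;0 0 -0.016 0 0 -0.0006 0.95;0 0 -0.02 0 0 -0.0008 0.95")

```text
clock: 12.58
ee_pos: [0.4749, 0.0196, 0.1697]
eef_rot: [[0.677, 0.736, -0.003], [0.736, -0.677, -0.002], [-0.003, -0.001, -1.0]]
ft_force: [-5.9, -1.9, 7.4]
finger_gap: 0.0092
```

```bash
python3 q.py
```

```text
12.5833 0.8268 -0.8537 0.4749 0.0196 0.1697 -5.9121 -1.8637 7.4349 -0.2012 1.1732 0.2487
```

>>> send_rows(deltas="0 0 0 0 0 0 0.95;0 0 0 0 0 0 0.95;0 0 0 0 0 0 0.95")

```text
clock: 12.83
ee_pos: [0.475, 0.0197, 0.1697]
eef_rot: [[0.676, 0.736, -0.002], [0.736, -0.676, -0.002], [-0.003, -0.001, -1.0]]
ft_force: [-5.1, -0.4, 8.3]
finger_gap: 0.0095
```

```bash
python3 q.py
```

```text
12.8333 0.8278 -0.8527 0.475 0.0197 0.1697 -5.13 -0.4474 8.2528 -0.2113 1.161 0.0934
```

>>> send_rows(deltas="0 0 -0.003 -0.001 0 0 0.95;0 0 -0.006 -0.001 0 -0.0003 0.95;0 0 -0.009 -0.001 0 -0.0003 0.95;0 0 -0.012 -0.001 0 -0.0003 0.95")

```text
clock: 13.17
ee_pos: [0.4748, 0.0198, 0.1696]
eef_rot: [[0.73, 0.683, -0.002], [0.683, -0.73, -0.002], [-0.003, -0.0, -1.0]]
ft_force: [-3.8, -0.8, 7.1]
finger_gap: 0.0094
```

```bash
python3 q.py
```

```text
13.1667 0.7521 -0.9282 0.4748 0.0198 0.1696 -3.754 -0.7549 7.0672 -0.181 0.9734 0.2422
```

>>> send_rows(deltas="0 0 0 0 0 0 0.95;0 0 0 0 0 0 0.95;0 0 0 0 0 0 0.95")

```text
clock: 13.42
ee_pos: [0.4748, 0.0197, 0.1696]
eef_rot: [[0.73, 0.683, -0.002], [0.683, -0.73, -0.002], [-0.003, -0.0, -1.0]]
ft_force: [-5.3, -0.8, 8.5]
finger_gap: 0.0097
```

```bash
python3 q.py
```

```text
13.4167 0.7525 -0.9276 0.4748 0.0197 0.1696 -5.256 -0.831 8.5411 -0.1813 0.9821 0.155
```

>>> send_rows(deltas="0 0 -0.003 -0.001 0 0 0.95;0 0 -0.006 -0.001 0 -0.0003 0.95;0 0 -0.009 -0.001 0 -0.0003 0.95;0 0 -0.012 -0.001 0 -0.0003 0.95")

```text
clock: 13.75
ee_pos: [0.4746, 0.0199, 0.1694]
eef_rot: [[0.78, 0.626, -0.002], [0.626, -0.78, -0.002], [-0.002, 0.0, -1.0]]
ft_force: [-3.1, -1.6, 6.4]
finger_gap: 0.0093
```

```bash
python3 q.py
```

```text
13.75 0.6768 -1.0032 0.4746 0.0199 0.1694 -3.0763 -1.6124 6.4166 -0.1143 0.884 0.2649
```

>>> send_rows(deltas="0 0 0 0 0 0 0.95;0 0 0 0 0 0 0.95;0 0 0 0 0 0 0.95")

```text
clock: 14.0
ee_pos: [0.4746, 0.0199, 0.1695]
eef_rot: [[0.779, 0.627, -0.001], [0.627, -0.779, -0.001], [-0.002, 0.0, -1.0]]
ft_force: [-3.9, -0.3, 6.7]
finger_gap: 0.0092
```

```bash
python3 q.py
```

```text
14.0 0.6774 -1.0025 0.4746 0.0199 0.1695 -3.9468 -0.3312 6.7428 -0.1207 0.8941 0.2468
```

>>> send_rows(deltas="0 0 0 0 0 0 0.95;0 0 0 0 0 0 0.95;0 0 0 0 0 0 0.95")

```text
clock: 14.25
ee_pos: [0.4746, 0.0199, 0.1695]
eef_rot: [[0.779, 0.627, -0.001], [0.627, -0.779, -0.002], [-0.002, 0.0, -1.0]]
ft_force: [-4.2, -0.3, 7.0]
finger_gap: 0.0091
```

```bash
python3 q.py
```

```text
14.25 0.6774 -1.0025 0.4746 0.0199 0.1695 -4.157 -0.2886 6.968 -0.1347 0.917 0.1624
```

>>> send_rows(deltas="0 0 -0.003 0 0 0 0.95;0 0 -0.006 0 0 -0.0003 0.95;0 0 -0.009 0 0 -0.0003 0.95")

```text
clock: 14.5
ee_pos: [0.4745, 0.0199, 0.1694]
eef_rot: [[0.814, 0.581, -0.002], [0.581, -0.814, -0.002], [-0.002, 0.0, -1.0]]
ft_force: [-4.1, -0.7, 7.6]
finger_gap: 0.0092
```

```bash
python3 q.py
```

```text
14.5 0.6203 -1.0598 0.4745 0.0199 0.1694 -4.1026 -0.7074 7.5962 -0.1052 0.9604 0.2915
```

>>> send_rows(deltas="0 0 0 0 0 0 0.95;0 0 0 0 0 0 0.95")

```text
clock: 14.67
ee_pos: [0.4745, 0.02, 0.1694]
eef_rot: [[0.813, 0.582, -0.002], [0.582, -0.813, -0.002], [-0.002, 0.0, -1.0]]
ft_force: [-4.2, -0.4, 7.4]
finger_gap: 0.0091
```

```bash
python3 q.py
```

```text
14.6667 0.621 -1.0591 0.4745 0.02 0.1694 -4.168 -0.4087 7.3823 -0.0733 0.9448 0.2239
```

>>> send_rows(deltas="0 0 0 0 0 0 0.95")

```text
clock: 14.75
ee_pos: [0.4745, 0.0199, 0.1694]
eef_rot: [[0.813, 0.582, -0.002], [0.582, -0.813, -0.001], [-0.002, 0.0, -1.0]]
ft_force: [-3.5, -0.3, 7.0]
finger_gap: 0.0095
```

```bash
python3 q.py
```

```text
14.75 0.621 -1.059 0.4745 0.0199 0.1694 -3.4807 -0.2973 7.0089 -0.0458 0.9132 0.1874
```

>>> send_rows(deltas="0 0 0 0 0 0 0.95")

```text
clock: 14.83
ee_pos: [0.4745, 0.02, 0.1694]
eef_rot: [[0.813, 0.582, -0.002], [0.582, -0.813, -0.001], [-0.002, 0.0, -1.0]]
ft_force: [-3.0, -0.3, 7.0]
finger_gap: 0.0092
```

```bash
python3 q.py
```

```text
14.8333 0.621 -1.059 0.4745 0.02 0.1694 -3.0053 -0.2679 7.0161 -0.099 0.9442 0.2199
```

>>> send_rows(deltas="0 0 0 0 0 0 0.95")

```text
clock: 14.92
ee_pos: [0.4745, 0.0199, 0.1694]
eef_rot: [[0.813, 0.582, -0.002], [0.582, -0.813, -0.001], [-0.002, 0.0, -1.0]]
ft_force: [-4.5, 0.0, 6.7]
finger_gap: 0.0094
```

```bash
python3 q.py
```

```text
14.9167 0.6209 -1.059 0.4745 0.0199 0.1694 -4.4581 0.0015 6.7011 -0.0602 0.9605 0.2875
```

Snug: the readings at rest average about 0.23 N m, and I estimate the turn at 0.35–0.45 rad past touch. Next I release, lift, and go round to the back of the lever. The fold direction is now (-0.813,-0.582).

>>> send_rows(deltas="0 0 0 0 0 0 0.65;0 0 0 0 0 0 0.65;0 0 0 0 0 0 0.65;0 0 0 0 0 0 0.65")

```text
clock: 15.25
ee_pos: [0.4751, 0.0202, 0.1685]
eef_rot: [[0.814, 0.581, -0.0], [0.581, -0.814, -0.0], [-0.0, -0.0, -1.0]]
ft_force: [-0.3, -0.6, 0.8]
finger_gap: 0.0303
```

>>> send_rows(deltas="0 0 0 0 0 0.08 0.65;0 0 0 0 0 0.165 0.65;0 0 0 0 0 0.165 0.65;0 0 0 0.06 0.044 0.165 0.65;0 0 0 0.122 0.087 0.165 0.8")

```text
clock: 15.67
ee_pos: [0.5247, 0.0541, 0.2357]
eef_rot: [[0.816, 0.578, 0.003], [0.578, -0.816, -0.002], [0.001, 0.003, -1.0]]
ft_force: [0.2, -0.4, -0.0]
finger_gap: 0.0187
```

>>> send_rows(deltas="0 0 0 0 0 0 1;0 0 0 0 0 0 1;0 0 0 0 0 0 1;0 0 0 0 0 0 1")

```text
clock: 16.0
ee_pos: [0.5234, 0.0544, 0.2344]
eef_rot: [[0.814, 0.581, -0.001], [0.581, -0.814, -0.001], [-0.001, 0.0, -1.0]]
ft_force: [-0.8, -0.6, 0.0]
finger_gap: 0.0001
```

```bash
python3 st.py;python3 -c "
from h import *
snap('side','s5.png')
b=cv2.imread('pics/s5.png')[160:260,310:410]
cv2.imwrite('pics/c6.png',cv2.resize(b,(600,600),interpolation=2))"
```

```text
clock 16.0
joints [0.4118, 0.0991, -0.5987, 1.7537, 0.0584, 1.3072, -1.1511]
ee_pos [0.5234, 0.0544, 0.2344]
eef_rot [[0.8141, 0.5807, -0.0007], [0.5807, -0.8141, -0.0008], [-0.001, 0.0002, -1.0]]
ft_force [-0.8467, -0.6188, 0.0299]
ft_torque [-0.0145, 0.0522, 0.0023]
finger_gap 0.0001
```

View pics/c6.png

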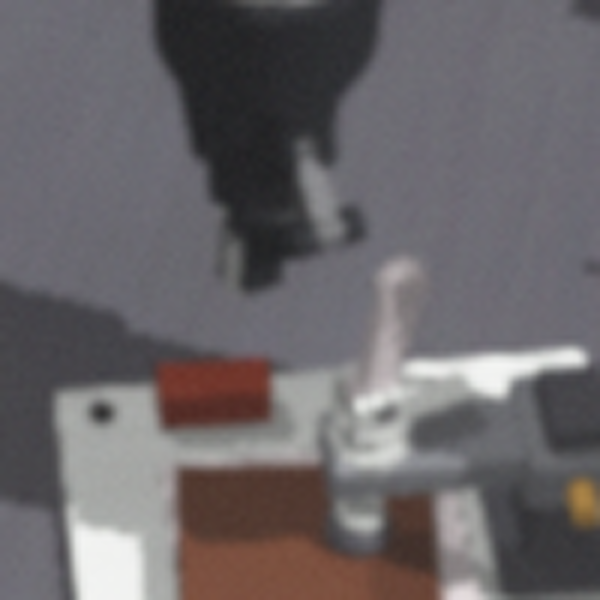

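Side crop: the lever, tip at (405,265), leans slightly the way it folds. The closed fingers at (250,270) are behind it. I'll push it along the arc.

>>> send_rows(deltas="0 0 0 0 0 -0.05 1;0 0 0 0 0 -0.088 1;0 0 0 -0.076 -0.055 -0.088 1;0 0 0 -0.107 -0.077 -0.09 1;0 0 0 -0.14 -0.1 -0.097 1")

```text
clock: 16.47
ee_pos: [0.4674, 0.0148, 0.1955]
eef_rot: [[0.814, 0.58, 0.001], [0.58, -0.814, 0.001], [0.002, -0.0, -1.0]]
ft_force: [2.8, 2.3, -1.3]
finger_gap: -0.0001
```

>>> send_rows(deltas="0 0 0 -0.018 -0.013 -0.013 1;0 0 0 -0.037 -0.026 -0.027 1;0 0 0 -0.051 -0.036 -0.047 1;0 0 0 -0.064 -0.046 -0.069 1;0 0 0 -0.064 -0.046 -0.069 1")

```text
clock: 16.88
ee_pos: [0.4408, -0.0042, 0.1664]
eef_rot: [[0.814, 0.58, -0.002], [0.58, -0.814, -0.001], [-0.002, -0.001, -1.0]]
ft_force: [-0.9, -0.2, 0.8]
finger_gap: -0.0
```

```bash
python3 q.py
```

```text
16.8833 0.6193 -0.9698 0.4408 -0.0042 0.1664 -0.8827 -0.1643 0.8378 -0.0233 -0.0583 0.0306
```

>>> send_rows(deltas="0 0 0 -0.005 -0.004 -0.011 1;0 0 0 -0.009 -0.006 -0.022 1;0 0 0 -0.011 -0.008 -0.033 1;0 0 0 -0.011 -0.008 -0.042 1;0 0 0 -0.011 -0.008 -0.046 1")

```text
clock: 17.3
ee_pos: [0.4372, -0.0068, 0.149]
eef_rot: [[0.814, 0.581, -0.002], [0.581, -0.814, -0.0], [-0.002, -0.001, -1.0]]
ft_force: [-2.0, -2.1, 2.6]
finger_gap: 0.0001
```

>>> send_rows(deltas="0 0 0 0 0 -0.003 1;0 0 0 0 0 -0.005 1;0 0 0 0 0 -0.005 1")

```text
clock: 17.55
ee_pos: [0.4375, -0.0068, 0.1484]
eef_rot: [[0.814, 0.581, -0.002], [0.581, -0.814, -0.001], [-0.002, -0.0, -1.0]]
ft_force: [-5.8, -2.1, 8.2]
finger_gap: 0.0004
```

>>> send_rows(deltas="0 0 0 0 0 -0.003 1;0 0 0 0 0 -0.005 1;0 0 0 0 0 -0.005 1")

```text
clock: 17.8
ee_pos: [0.4378, -0.0071, 0.148]
eef_rot: [[0.814, 0.581, -0.001], [0.581, -0.814, -0.002], [-0.002, 0.001, -1.0]]
ft_force: [-9.4, -3.1, 20.3]
finger_gap: 0.0003
```

>>> send_rows(deltas="0 0 0 0 0 0.1 1;0 0 0 0 0 0.25 1;0 0 0 0.15 0.3 0.3 1;0 0 0 0.3 0.5 0.3 1;0 0 0 0.3 0.5 0.3 1")

```text
clock: 18.22
ee_pos: [0.5008, 0.101, 0.252]
eef_rot: [[0.815, 0.58, 0.004], [0.58, -0.815, 0.0], [0.003, 0.002, -1.0]]
ft_force: [0.2, -0.7, -0.2]
finger_gap: -0.0
```

```bash
python3 q.py;python3 -c "
from h import *
snap('side','s6.png');snap('top','t6.png')
b=cv2.imread('pics/s6.png')[170:270,310:430]
a=cv2.imread('pics/t6.png')[180:280,260:350]
cv2.imwrite('pics/c7.png',np.hstack([cv2.resize(a,None,fx=3.8,fy=3.8,interpolation=2),cv2.resize(b,None,fx=3.8,fy=3.8,interpolation=2)])[:, :800])"
```

```text
18.2167 0.6182 -1.2271 0.5008 0.101 0.252 0.1549 -0.6677 -0.1931 -0.0032 -0.0696 0.0248
```

View pics/c7.png

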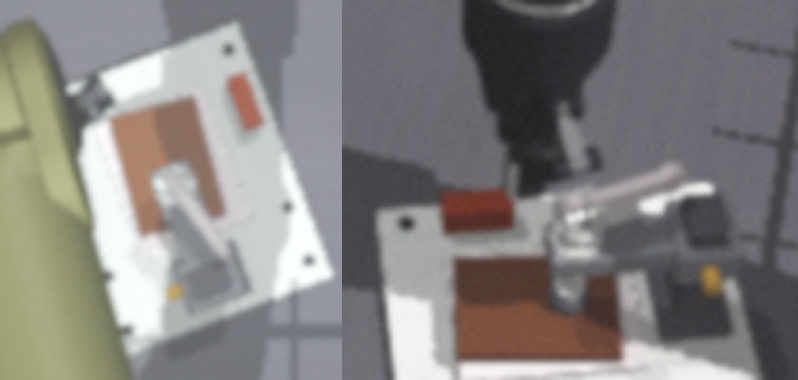

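Run:
```python
from h import *
t=snap('top');s=snap('side')
print(tri(t,(320.5,246.5),s,(396.3,215)))
d=np.array([-.813,-.582,0]);p=np.array([.4766,.0205,.125])
for th in(1.3,1.45,1.57):
    q=p+75e-3*(np.sin(th)*d+np.array([0,0,np.cos(th)])); print(th,q,proj(t,q),proj(s,q))
print('pin',proj(s,p),proj(t,p))
```

```text
[ 0.42394043 -0.02388791  0.1225737 ]
1.3 [ 0.41784704 -0.02155931  0.14506241] (np.float64(319.6812555347541), np.float64(248.00200136069165)) (np.float64(400.48170231481424), np.float64(210.55813837815208))
1.45 [ 0.41606933 -0.02283192  0.13403771] (np.float64(320.1327617209556), np.float64(248.53557028460673)) (np.float64(400.7544832149284), np.float64(213.16631970576236))
1.57 [ 0.41562502 -0.02314999  0.12505972] (np.float64(320.26056063276536), np.float64(248.6408353139967)) (np.float64(400.51437410642126), np.float64(215.4053980629867))
pin (np.float64(372.1909588951524), np.float64(224.3573683740118)) (np.float64(306.0531645781789), np.float64(229.08225668027669))
```

Flat: the triangulated tip height of 0.123 m matches 0.125 m for a fully folded lever, and the lever met a hard stop at 20 N. The arm is clear, so I'll check the plate for movement and hand in.

Run:
```python
from h import *
def corner(f):
    im=cv2.imread(f); h=cv2.cvtColor(im,cv2.COLOR_BGR2HSV); m=cv2.inRange(h,(0,70,30),(18,255,255))[228:290,325:400]
    n,l,st,c=cv2.connectedComponentsWithStats(m); i=1+st[1:,4].argmax(); return st[i],c[i]
print(corner('pics/side1.png'),corner('pics/s6.png'))
env.sign_off()
```

```text
(array([ 15,  10,  43,  26, 887], dtype=int32), array([33.80383315, 24.41149944])) (array([ 15,  10,  43,  26, 890], dtype=int32), array([33.57078652, 24.18314607]))
the job is handed in; nothing more can be done
```

The plate is clamped and the job is handed in; `env.sign_off()` gives no verdict, so the result is unconfirmed.

**What I did:** I gripped the upright lever and screwed the bolt in about 2.8 rad clockwise. Torque while turning was about 0.14 N m when free and 0.29 N m at the end. Readings at rest averaged about 0.23 N m, inside the snug range. I then let go, pushed the lever down to its stop and moved the arm clear, at about 18 s of the 72 s allowed.

**Last checks:**
- **Lever:** it met a hard stop at 20 N. Its tip triangulates to 0.123 m high, against 0.125 m for fully flat. The tip's horizontal position was about 8 mm off the prediction, which I put down to picking the tip in a blurred picture.
- **Plate:** its outline in the side view is unchanged to within 0.3 px, or about 1 mm.
- **Robot:** the wrist force is near zero and the gripper is clear of the clamp.
- **Bystanders:** I saw the block unmoved in the last picture. I did not measure the washer, hammer or brush, but nothing went near them.

**Less certain:** the clamping force was never measured directly. I judged it from torque readings that scattered by about 0.04 N m, so I know the touch point only to about 0.1 rad. That puts the bolt roughly 0.33 to 0.46 rad past touch. The first rest readings came out negative because the fast turning steps overshot, so I switched to slow steps and read the torque while turning.

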